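Open the latched gate of the tube-rack bay

TASK

Two like low fenced bays stand on the lab bench: one holds a rack of sample tubes, the other reagent bottles. Press down the thumb lever on the tube bay's gate to lift the latch bar out of its catch, and push the gate inward until it stands wide open (about 70 degrees), so that the rack can be taken out. Let go so that the bar drops, and leave the bottle bay's gate shut.

Things in the scene. Friction and masses are not known exactly. Their poses are not given: they have to be found in the camera images.
- tube_bay: Fixed bay with a red tube rack at its back (the other has bottles). White base 300x240 mm, steel rails 100 high. Origin on the bench, mid base; x from the gate to the back, y left, z up. In this frame, mm: gate hinge line x -140 y 100, free edge y -84; thumb lever = level dark steel pad 40x40 in front of the gate, centre x -178 y 7, upper face z 112. Bay yaw within 12 degrees.
- tube_gate (a joint): Tube bay's gate: clear panel, aluminium frame 12 mm thick, top z 141. Rad: 0 shut, grows as it swings into the bay (counter-clockwise from above), stop 1.5. Needs about 1 N at the lever, stays where left. Latched: 1 degree of play. Finger tips on the pad, moved toward the gate, meet the bar's arm, front face 18 mm before the gate's mid-plane, and push the gate by it.
- tube_latch (a joint): Latch bar with thumb lever, one dark steel piece on a pivot at bay x -153 y -38 z 108: bar 72 mm to the right into a U catch (lips 10 mm high), pad 45 mm left of the pivot. Rad: 0 level in the catch, grows as the pad goes down, stop 0.45. Clear from 0.2 (pad 9 mm down); 0.4 is 17 mm down, 2 N. Falls back by its weight; need not be held once the gate is 10 degrees open.
- bottle_gate (a joint): Gate of the other bay, the one with three round bottles; same shape and size, rad: 0 shut and latched. Leave it shut.

How it is judged:
By the outcome, as a careful person would: the job done as asked, in the order asked, and still so for the second after the job is handed in, with the robot touching nothing.
It also fails if it takes over 48 s, if anything falls off the work surface, if the arm or the gripper's body presses on something with over 40 N, if the wrist force passes 120 N, or if a joint passes its speed limit or range.

ROBOT

A 6-joint arm with a two-finger parallel gripper is mounted at the origin on the work surface. World frame = base frame: x ahead of the robot, y to its left, z up, the work surface at z = 0. Lengths are in m, angles in rad, forces in N, time in s.
With the tool pointing down it reaches from about 0.375 to 0.9 m from the base axis. Payload 3.1 kg.
Tool frame: the origin (TCP) lies midway between the tips of the shut fingers; the grasp point (between the pads) lies 19 mm behind it (manip.grasp_offset is the distance from the TCP to the grasp point, in m); z points along the fingers, y is the line along which they close (so a half turn about z gives the same grasp; the last joint's range is limited). The gripper opens to 85 mm and grips with 20 to 120 N. Pads are 22 mm wide; open, the fingers measure 114 mm over their backs; the gripper's body (76 mm by 85 mm) begins 54 mm behind the grasp point. The pads swing forward as they close: fully open they stand 13 mm farther back than shut.
Start: joints at [-1.52, 0.527, 1.433, -0, 1.181, -0.178], TCP at [0.142, -0.609, 0.231] pointing down, gripper open.
Joint ranges: [-3.08, 3.08], [-0.75, 2.2], [0.22, 2.44], [-1.43, 4.57], [0, 2.65], [-2.85, 2.85]. Speed limits (rad/s): [2.79, 2.79, 3.14, 3.14, 3.14, 3.14].

INTERFACE

Orientations are given as a unit quaternion [x, y, z, w].
In Python, from station import sensors, cams, order, manip gives the robot as it stands.
- The arm moves only by the tool move_arm, never from a script. Its argument "targets" is a list of rows, each an object of numbers: "dx", "dy", "dz": the shift along the world's x, y, z normalised to -1 to 1, where 1 is 25 mm; "rx", "ry", "rz": the turn, a rotation vector about the world's x, y, z normalised to -1 to 1, where 1 is 30 degrees. A call has exactly 10 rows; each row shifts and turns the commanded pose from where the row before left it; what a row does not reach is not made up. A row lasts 1/8 s, in which the tool goes at most 62.5 mm and 10.7 degrees, less where a joint would pass 70% of its speed; a pose out of reach is approached as far as the arm can. A call with a number of a shift or a turn outside -1 to 1 is refused whole. A call with a gripper value outside its range is refused whole. "claw" is the opening in per cent of the stroke, from 0 (shut) to 100 (fully open), set as the call begins (left out, the last holds). The fingers move at their own pace and stop on an object; "newtons" is the grip in N (left out, the last holds). Time passes only in rows, so rows that do not move let the fingers close, or fill a call up. It gives the time, the measured TCP pose, the force, the opening and the grip force at its end, in the units of the state.
- sensors.sense(): the state, without advancing time (a new reading comes with each control period).
- cams.snapshot(name): name is "scene" or "top" or "wrist"; returns the picture (400x640x3 uint8, red, green, blue); there is no depth.
- cams.camera_model(name): a dict with "fx", "fy", "cx", "cy" (pixels), "extrinsics" (4x4, takes a point from world to camera coordinates). Camera axes: x right, y down, z forward; pixel columns grow to the right and rows downward; lengths in m; the calibration is good to about 2 mm. A picture is of the moment at which its call begins: read the wrist's pose just before it. camera_model takes no time and is no camera call; for the wrist camera it gives the pose at the moment of the call.
- order.sign_off(): hands the job in; it is judged then, once.
The state is a dict: "t": time; "q": joint angles; "qd": joint speeds; "tau": joint torques, N m; "tcp_pos": TCP position; "tool_rot": TCP orientation; "force": force on the tool from outside, world axes, zero at the start; "ft_torque": the same for the moment, N m; "finger_gap": opening from 0.0 (shut) to 1.0 (fully open); "gripper_force": force on a finger pad.
Only numpy, scipy, OpenCV 4.12 (cv2) and the standard library are available. Lean on these libraries where they do the work, as an engineer would, in place of code of your own. Each camera call takes 0.05 s, during which the arm holds its last target. There are 200 camera calls.

## Working session

There is one attempt and no reset: what is moved stays moved. The work goes in short steps, Python scripts to look and compute and a tool call to move; the robot and the scene stay as the last step left them, time stands still between calls to the robot, and variables do not carry over. Pictures are saved under pics/ and viewed, at most 10 in all, crops included, and the job is handed in when it is done.

Besides the shell and the picture viewer there is one more tool, called after "Call:" as name(argument=value, ...), one argument or row to a line, values as JSON. move_arm: Moves the arm, as the interface text tells. Scaled input: -1 to 1 covers 25 mm each way for a shift and 30 degrees each way for a turn. Its arguments: {"type":"object","properties":{"targets":{"type":"array"},"claw":{"type":"number"},"newtons":{"type":"number"}},"required":["targets"]}

```bash
mkdir -p pics; ls; python3 - <<'E'
from station import sensors,cams
import cv2
for n in ("scene","top"):
    cv2.imwrite(f"pics/{n}0.png",cams.snapshot(n)[:,:,::-1])
s=sensors.sense();print(s['t'],s['tcp_pos'],s['tool_rot'])
E
```

```text
pics
0.1 [ 0.14176786 -0.60804421  0.23042088] [ 9.93461498e-01  1.14163307e-01  8.05745995e-05 -9.92823781e-04]
```

View pics/top0.png

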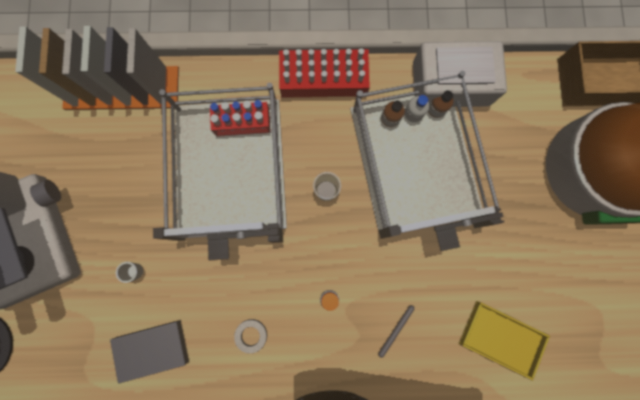

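View pics/scene0.png

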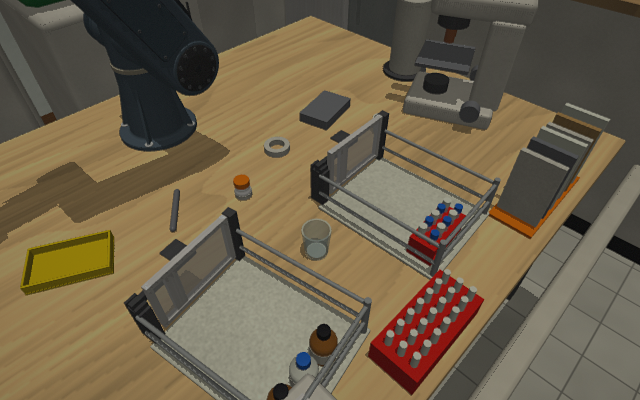

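The top view shows the tube bay (red rack inside) at about cols 160-285, rows 88-240, with its gate at row ~230 and its lever pad at ~(218,246). The bottle bay is to its right. I'll enlarge the tube bay.

```bash
python3 - <<'E'
from station import cams
import cv2
im=cv2.imread("pics/top0.png")
c=im[75:275,140:310]
cv2.imwrite("pics/crop0.png",cv2.resize(c[0:195],None,fx=3,fy=3,interpolation=cv2.INTER_CUBIC))
m=cams.camera_model("top");print(m)
E
```

```text
{'fx': 400.96338481494035, 'fy': 400.96338481494035, 'cx': 322.1217724856744, 'cy': 195.3501049288632, 'extrinsics': array([[-0.02091664, -0.99968268,  0.01403664,  0.02101082],
       [-0.98979678,  0.01872648, -0.14125035,  0.60221139],
       [ 0.14094268, -0.01684791, -0.98987439,  0.82021682],
       [ 0.        ,  0.        ,  0.        ,  1.        ]])}
```

View pics/crop0.png

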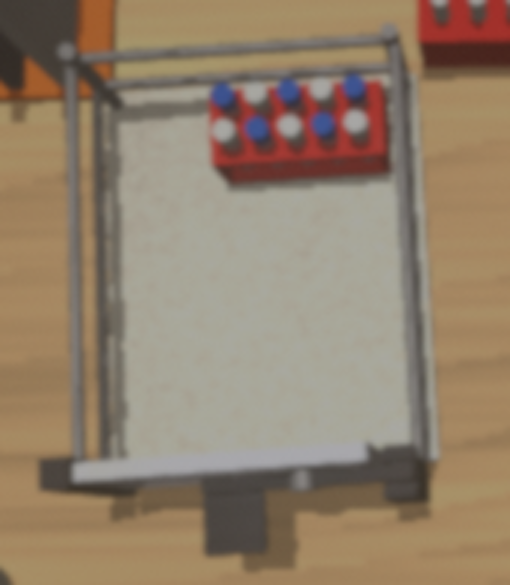

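The crop shows the gate's top strip from (72,473) to (368,452), and the pad's outer edge from (206,553) to (268,551). The rear post tops are at (67,50) and (388,33).

```bash
cat > h.py <<'E'
import numpy as np
def ray(m,u,v,z):
    E=m['extrinsics'];R=E[:3,:3];c=-R.T@E[:3,3]
    d=R.T@np.array([(u-m['cx'])/m['fx'],(v-m['cy'])/m['fy'],1]);return c+d*(z-c[2])/d[2]
E
python3 - <<'E'
from station import cams
from h import *
from scipy.optimize import least_squares
m=cams.camera_model("top")
P=[((72,473),141,-140,100),((368,452),141,-140,-84),((206,553),112,-198,27),((268,551),112,-198,-13)]
W=[];B=[]
for (u,v),z,x,y in P:
    w=ray(m,140+u/3,75+v/3,z/1000);W.append(w[:2]);B.append((x/1e3,y/1e3));print(w)
for u,v in((67,50),(388,33)): print('post',ray(m,140+u/3,75+v/3,.1))
W=np.array(W);B=np.array(B)
T=lambda p,b:p[:2]+np.array(b)@np.array([[np.cos(p[2]),np.sin(p[2])],[-np.sin(p[2]),np.cos(p[2])]])
r=least_squares(lambda p:(T(p,B)-W).ravel(),[.5,.2,0]);print(r.x,np.degrees(r.x[2]),r.fun.reshape(-1,2)*1e3)
for n,b in dict(pad=(-.178,.007),hinge=(-.14,.1),back=(.15,0)).items():print(n,T(r.x,b))
E
```

```text
[0.52366627 0.30761191 0.141     ]
[0.53306315 0.12363739 0.141     ]
[0.47234533 0.23122682 0.112     ]
[0.47277587 0.19158153 0.112     ]
post [0.81755983 0.33649952 0.1       ]
post [0.82661407 0.11519666 0.1       ]
[0.66962566 0.21457704 0.05063116] 2.9009520548592964 [[ 1.07784414 -0.24835626]
 [ 0.99311131 -0.03804421]
 [-1.83239752  0.29492585]
 [-0.23855793 -0.00852538]]
pad [0.49149949 0.21255957]
hinge [0.52474411 0.30736355]
back [0.81943343 0.22216847]
```

Call:
move_arm(
  targets=[
    {"dx": 0.7, "dy": 1},
    {"dx": 0.7, "dy": 1},
    {"dx": 0.7, "dy": 1},
    {"dx": 0.7, "dy": 1},
    {"dx": 0.7, "dy": 1},
    {"dx": 0.7, "dy": 1},
    {"dx": 0.7, "dy": 1},
    {"dx": 0.7, "dy": 1},
    {"dx": 0.7, "dy": 1},
    {"dx": 0.7, "dy": 1},
  ],
  claw=0,
  newtons=40,
)

```text
schema error: expected keys dx, dy, dz, rx, ry, rz
```

Call:
move_arm(
  targets=[
    {"dx": 0.4, "dy": 1, "rz": -0.034},
    {"dx": 0.4, "dy": 1, "rz": -0.034},
    {"dx": 0.4, "dy": 1, "rz": -0.034},
    {"dx": 0.4, "dy": 1, "rz": -0.034},
    {"dx": 0.4, "dy": 1, "rz": -0.034},
    {"dx": 0.4, "dy": 1, "rz": -0.034},
    {"dx": 0.4, "dy": 1, "rz": -0.034},
    {"dx": 0.4, "dy": 1, "rz": -0.034},
    {"dx": 0.4, "dy": 1, "rz": -0.034},
    {"dx": 0.4, "dy": 1, "rz": -0.034},
  ],
)

```text
schema error: expected keys dx, dy, dz, rx, ry, rz
```

Call:
move_arm(
  targets=[
    {"dx": 0.2, "dy": 1},
    {"dx": 0.2, "dy": 1},
    {"dx": 0.2, "dy": 1},
    {"dx": 0.2, "dy": 1},
    {"dx": 0.2, "dy": 1},
    {"dx": 0.2, "dy": 1},
    {"dx": 0.2, "dy": 1},
    {"dx": 0.2, "dy": 1},
    {"dx": 0.2, "dy": 1},
    {},
  ],
)

```text
schema error: expected keys dx, dy, dz, rx, ry, rz
```

All six keys are needed in every row.

Call:
move_arm(
  targets=[
    {"dx": 0.7, "dy": 1, "dz": 0, "rx": 0, "ry": 0, "rz": 0},
    {"dx": 0.7, "dy": 1, "dz": 0, "rx": 0, "ry": 0, "rz": 0},
    {"dx": 0.7, "dy": 1, "dz": 0, "rx": 0, "ry": 0, "rz": 0},
    {"dx": 0.7, "dy": 1, "dz": 0, "rx": 0, "ry": 0, "rz": 0},
    {"dx": 0.7, "dy": 1, "dz": 0, "rx": 0, "ry": 0, "rz": 0},
    {"dx": 0.7, "dy": 1, "dz": 0, "rx": 0, "ry": 0, "rz": 0},
    {"dx": 0.7, "dy": 1, "dz": 0, "rx": 0, "ry": 0, "rz": 0},
    {"dx": 0.7, "dy": 1, "dz": 0, "rx": 0, "ry": 0, "rz": 0},
    {"dx": 0.7, "dy": 1, "dz": 0, "rx": 0, "ry": 0, "rz": 0},
    {"dx": 0.7, "dy": 1, "dz": 0, "rx": 0, "ry": 0, "rz": 0},
  ],
  claw=0,
  newtons=40,
)

```text
t: 1.35
tcp_pos: [0.3171, -0.3576, 0.2311]
tool_rot: [0.993, 0.114, -0.0, -0.0]
force: [0.7, 0.6, -0.2]
finger_gap: 0.003
gripper_force: 0.0
```

Call:
move_arm(
  targets=[
    {"dx": 0.4, "dy": 1, "dz": 0, "rx": 0, "ry": 0, "rz": -0.034},
    {"dx": 0.4, "dy": 1, "dz": 0, "rx": 0, "ry": 0, "rz": -0.034},
    {"dx": 0.4, "dy": 1, "dz": 0, "rx": 0, "ry": 0, "rz": -0.034},
    {"dx": 0.4, "dy": 1, "dz": 0, "rx": 0, "ry": 0, "rz": -0.034},
    {"dx": 0.4, "dy": 1, "dz": 0, "rx": 0, "ry": 0, "rz": -0.034},
    {"dx": 0.4, "dy": 1, "dz": 0, "rx": 0, "ry": 0, "rz": -0.034},
    {"dx": 0.4, "dy": 1, "dz": 0, "rx": 0, "ry": 0, "rz": -0.034},
    {"dx": 0.4, "dy": 1, "dz": 0, "rx": 0, "ry": 0, "rz": -0.034},
    {"dx": 0.4, "dy": 1, "dz": 0, "rx": 0, "ry": 0, "rz": -0.034},
    {"dx": 0.4, "dy": 1, "dz": 0, "rx": 0, "ry": 0, "rz": -0.034},
  ],
)

```text
t: 2.6
tcp_pos: [0.4168, -0.1077, 0.2311]
tool_rot: [1.0, 0.025, -0.0, -0.0]
force: [0.2, -0.2, -0.1]
finger_gap: -0.0
gripper_force: 0.0
```

Call:
move_arm(
  targets=[
    {"dx": 0.2, "dy": 1, "dz": 0, "rx": 0, "ry": 0, "rz": 0},
    {"dx": 0.2, "dy": 1, "dz": 0, "rx": 0, "ry": 0, "rz": 0},
    {"dx": 0.2, "dy": 1, "dz": 0, "rx": 0, "ry": 0, "rz": 0},
    {"dx": 0.2, "dy": 1, "dz": 0, "rx": 0, "ry": 0, "rz": 0},
    {"dx": 0.2, "dy": 1, "dz": 0, "rx": 0, "ry": 0, "rz": 0},
    {"dx": 0.2, "dy": 1, "dz": 0, "rx": 0, "ry": 0, "rz": 0},
    {"dx": 0.2, "dy": 1, "dz": 0, "rx": 0, "ry": 0, "rz": 0},
    {"dx": 0.2, "dy": 1, "dz": 0, "rx": 0, "ry": 0, "rz": 0},
    {"dx": 0.2, "dy": 1, "dz": 0, "rx": 0, "ry": 0, "rz": 0},
    {"dx": 0, "dy": 0, "dz": 0, "rx": 0, "ry": 0, "rz": 0},
  ],
)

```text
t: 3.85
tcp_pos: [0.4617, 0.1174, 0.231]
tool_rot: [1.0, 0.027, -0.0, -0.0]
force: [-0.1, 0.4, -0.3]
finger_gap: -0.0
gripper_force: 0.0
```

Call:
move_arm(
  targets=[
    {"dx": 0.24, "dy": 0.76, "dz": 0, "rx": 0, "ry": 0, "rz": 0},
    {"dx": 0.24, "dy": 0.76, "dz": 0, "rx": 0, "ry": 0, "rz": 0},
    {"dx": 0.24, "dy": 0.76, "dz": 0, "rx": 0, "ry": 0, "rz": 0},
    {"dx": 0.24, "dy": 0.76, "dz": 0, "rx": 0, "ry": 0, "rz": 0},
    {"dx": 0.24, "dy": 0.76, "dz": 0, "rx": 0, "ry": 0, "rz": 0},
    {"dx": 0, "dy": 0, "dz": -0.7, "rx": 0, "ry": 0, "rz": 0},
    {"dx": 0, "dy": 0, "dz": -0.7, "rx": 0, "ry": 0, "rz": 0},
    {"dx": 0, "dy": 0, "dz": -0.7, "rx": 0, "ry": 0, "rz": 0},
    {"dx": 0, "dy": 0, "dz": -0.7, "rx": 0, "ry": 0, "rz": 0},
    {"dx": 0, "dy": 0, "dz": 0, "rx": 0, "ry": 0, "rz": 0},
  ],
)

```text
t: 5.1
tcp_pos: [0.491, 0.2116, 0.1601]
tool_rot: [1.0, 0.026, -0.002, 0.0]
force: [0.4, -0.1, -1.3]
finger_gap: 0.001
gripper_force: 0.0
```

```bash
python3 - <<'E'
from station import cams
import cv2,numpy as np
m=cams.camera_model("wrist")
cv2.imwrite("pics/w1.png",cams.snapshot("wrist")[:,:,::-1])
E=m['extrinsics']
for p in ((.4915,.2126,.112),(.4915,.2126,.161)):
    c=E[:3,:3]@np.array(p)+E[:3,3];print(m['fx']*c[0]/c[2]+m['cx'],m['fy']*c[1]/c[2]+m['cy'])
print(-E[:3,:3].T@E[:3,3])
np.savez('w1.npz',**m)
E
```

```text
314.4705272455931 221.525485442203
314.32520581183906 258.1970192883091
[0.5587376  0.21587174 0.302458  ]
```

View pics/w1.png

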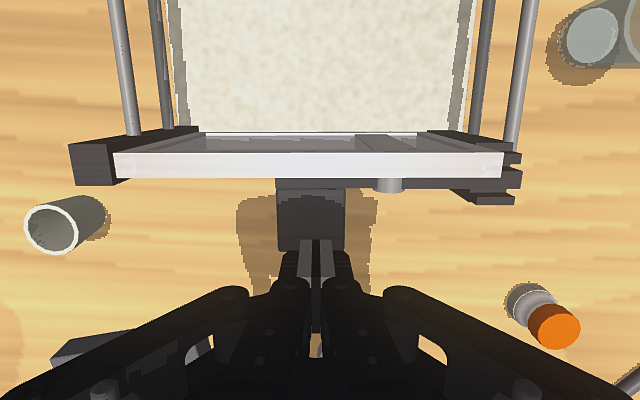

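The wrist view shows the lever pad at cols 277-344, rows 190-250. Its centre is about (311,220), against a predicted (314,221), so I'm aligned and can press down.

Call:
move_arm(
  targets=[
    {"dx": 0, "dy": 0, "dz": -0.7, "rx": 0, "ry": 0, "rz": 0},
    {"dx": 0, "dy": 0, "dz": -0.7, "rx": 0, "ry": 0, "rz": 0},
    {"dx": 0, "dy": 0.04, "dz": -0.2, "rx": 0, "ry": 0, "rz": 0},
    {"dx": 0, "dy": 0.04, "dz": -0.2, "rx": 0, "ry": 0, "rz": 0},
    {"dx": 0, "dy": 0, "dz": -0.2, "rx": 0, "ry": 0, "rz": 0},
    {"dx": 0, "dy": 0, "dz": -0.2, "rx": 0, "ry": 0, "rz": 0},
    {"dx": 0, "dy": 0, "dz": -0.2, "rx": 0, "ry": 0, "rz": 0},
    {"dx": 0, "dy": 0, "dz": 0, "rx": 0, "ry": 0, "rz": 0},
    {"dx": 0, "dy": 0, "dz": 0, "rx": 0, "ry": 0, "rz": 0},
    {"dx": 0, "dy": 0, "dz": 0, "rx": 0, "ry": 0, "rz": 0},
  ],
)

```text
t: 6.4
tcp_pos: [0.492, 0.2133, 0.1015]
tool_rot: [1.0, 0.025, 0.0, -0.0]
force: [0.7, -0.3, 1.1]
finger_gap: 0.001
gripper_force: 0.6
```

```bash
python3 - <<'E'
from station import cams
import cv2,numpy as np
w=cams.snapshot("wrist")[:,:,::-1]
s=cams.snapshot("scene")[:,:,::-1]
cv2.imwrite("pics/w2.png",np.vstack([cv2.resize(w[110:270,200:560],None,fx=1.8,fy=1.8),cv2.resize(s[90:210,280:496],None,fx=3,fy=2.2)[:, :648]]))
E
```

```text
(no output)
```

View pics/w2.png

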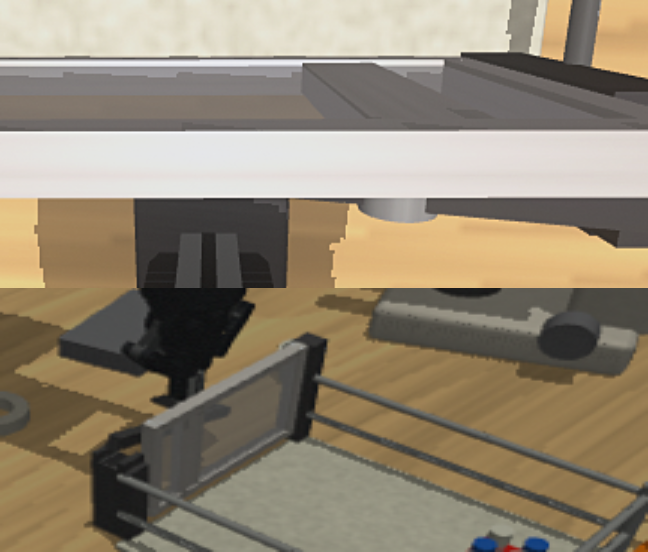

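The bar is lifted: its right end rises in the upper panel, and the tips sit on the pad at the lower middle. I'll compute the arc steps.

```bash
python3 - <<'E'
import numpy as np
H=np.array([.5247,.3074]);y=.0506
def P(t):
    a=y+np.radians(t);return H+np.array([[np.cos(a),-np.sin(a)],[np.sin(a),np.cos(a)]])@[-.028,-.093]
ts=[0]+list(range(4,73,4))
p=np.array([P(t) for t in ts]);print(p[0],p[-1])
for t,d,q in zip(ts[1:],np.diff(p,axis=0)/.025,p[1:]):print(t,d.round(2),q.round(4))
E
```

```text
[0.50143963 0.21310284] [0.60719408 0.25613865]
4 [ 0.27 -0.06] [0.5081 0.2117]
8 [ 0.27 -0.04] [0.5148 0.2108]
12 [ 0.27 -0.02] [0.5216 0.2103]
16 [0.27 0.  ] [0.5283 0.2103]
20 [0.27 0.02] [0.5351 0.2108]
24 [0.27 0.04] [0.5418 0.2118]
28 [0.27 0.06] [0.5484 0.2132]
32 [0.26 0.08] [0.5549 0.2151]
36 [0.25 0.09] [0.5613 0.2174]
40 [0.25 0.11] [0.5675 0.2202]
44 [0.24 0.13] [0.5735 0.2234]
48 [0.23 0.14] [0.5792 0.227 ]
52 [0.22 0.16] [0.5847 0.231 ]
56 [0.21 0.17] [0.5899 0.2354]
60 [0.19 0.19] [0.5947 0.2401]
64 [0.18 0.2 ] [0.5993 0.2452]
68 [0.17 0.21] [0.6034 0.2505]
72 [0.15 0.23] [0.6072 0.2561]
```

Call:
move_arm(
  targets=[
    {"dx": 0, "dy": 0, "dz": -0.14, "rx": 0, "ry": 0, "rz": 0},
    {"dx": 0, "dy": 0, "dz": 0, "rx": 0, "ry": 0, "rz": 0},
    {"dx": 0.13, "dy": 0, "dz": 0, "rx": 0, "ry": 0, "rz": 0},
    {"dx": 0.13, "dy": 0, "dz": 0, "rx": 0, "ry": 0, "rz": 0},
    {"dx": 0.13, "dy": 0, "dz": 0, "rx": 0, "ry": 0, "rz": 0},
    {"dx": 0.27, "dy": -0.06, "dz": 0, "rx": 0, "ry": 0, "rz": 0.133},
    {"dx": 0.27, "dy": -0.04, "dz": 0, "rx": 0, "ry": 0, "rz": 0.133},
    {"dx": 0.27, "dy": -0.02, "dz": 0, "rx": 0, "ry": 0, "rz": 0.133},
    {"dx": 0.27, "dy": 0, "dz": 0, "rx": 0, "ry": 0, "rz": 0.133},
    {"dx": 0, "dy": 0, "dz": 0, "rx": 0, "ry": 0, "rz": 0},
  ],
)

```text
t: 7.75
tcp_pos: [0.53, 0.2105, 0.098]
tool_rot: [0.987, 0.163, 0.001, -0.0]
force: [1.2, 1.0, 0.6]
finger_gap: -0.001
gripper_force: 0.6
```

```bash
python3 - <<'E'
from station import cams
import cv2,numpy as np
w=cams.snapshot("wrist")[:,:,::-1]
s=cams.snapshot("top")[:,:,::-1]
cv2.imwrite("pics/w3.png",np.hstack([w[80:280,150:560],cv2.resize(s[80:280,130:310],None,fx=2,fy=1)[:, :390]]))
E
```

```text
(no output)
```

View pics/w3.png

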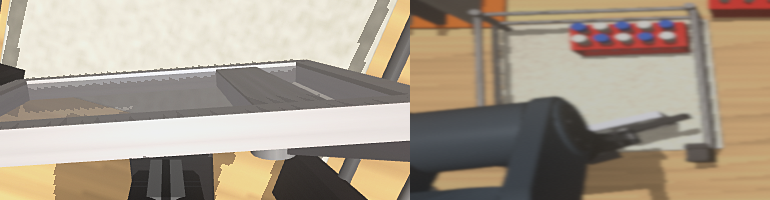

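The gate has swung in with its free edge past the post (right panel, ~(690,115)), and forces are small. Continuing along the arc.

Call:
move_arm(
  targets=[
    {"dx": 0.27, "dy": 0.02, "dz": 0, "rx": 0, "ry": 0, "rz": 0.133},
    {"dx": 0.27, "dy": 0.04, "dz": 0, "rx": 0, "ry": 0, "rz": 0.133},
    {"dx": 0.27, "dy": 0.06, "dz": 0, "rx": 0, "ry": 0, "rz": 0.133},
    {"dx": 0.26, "dy": 0.08, "dz": 0, "rx": 0, "ry": 0, "rz": 0.133},
    {"dx": 0.25, "dy": 0.09, "dz": 0, "rx": 0, "ry": 0, "rz": 0.133},
    {"dx": 0.25, "dy": 0.11, "dz": 0, "rx": 0, "ry": 0, "rz": 0.133},
    {"dx": 0.24, "dy": 0.13, "dz": 0, "rx": 0, "ry": 0, "rz": 0.133},
    {"dx": 0.23, "dy": 0.14, "dz": 0, "rx": 0, "ry": 0, "rz": 0.133},
    {"dx": 0.22, "dy": 0.16, "dz": 0, "rx": 0, "ry": 0, "rz": 0.133},
    {"dx": 0.21, "dy": 0.17, "dz": 0, "rx": 0, "ry": 0, "rz": 0.133},
  ],
)

```text
t: 9.1
tcp_pos: [0.5896, 0.235, 0.0976]
tool_rot: [0.871, 0.491, -0.001, 0.0]
force: [0.1, -1.0, 1.3]
finger_gap: -0.001
gripper_force: 0.6
```

Call:
move_arm(
  targets=[
    {"dx": 0.19, "dy": 0.19, "dz": 0, "rx": 0, "ry": 0, "rz": 0.133},
    {"dx": 0.18, "dy": 0.2, "dz": 0, "rx": 0, "ry": 0, "rz": 0.133},
    {"dx": 0.17, "dy": 0.21, "dz": 0, "rx": 0, "ry": 0, "rz": 0.133},
    {"dx": 0.15, "dy": 0.23, "dz": 0, "rx": 0, "ry": 0, "rz": 0.133},
    {"dx": 0, "dy": 0, "dz": 0, "rx": 0, "ry": 0, "rz": 0},
    {"dx": 0, "dy": 0, "dz": 0, "rx": 0, "ry": 0, "rz": 0},
    {"dx": 0, "dy": 0, "dz": 0, "rx": 0, "ry": 0, "rz": 0},
    {"dx": 0, "dy": 0, "dz": 0, "rx": 0, "ry": 0, "rz": 0},
    {"dx": 0, "dy": 0, "dz": 0, "rx": 0, "ry": 0, "rz": 0},
    {"dx": 0, "dy": 0, "dz": 0, "rx": 0, "ry": 0, "rz": 0},
  ],
)

```text
t: 10.35
tcp_pos: [0.6073, 0.2559, 0.0977]
tool_rot: [0.795, 0.607, -0.0, -0.0]
force: [0.5, 0.6, 0.8]
finger_gap: -0.001
gripper_force: 0.6
```

```bash
python3 - <<'E'
from station import cams
import cv2,numpy as np
w=cams.snapshot("wrist")[:,:,::-1]
s=cams.snapshot("top")[:,:,::-1]
c=cams.snapshot("scene")[:,:,::-1]
cv2.imwrite("pics/w4.png",np.vstack([np.hstack([w[80:280,150:550],cv2.resize(s[80:280,130:310],None,fx=2.2,fy=1)[:, :390]]),cv2.resize(c[60:260,270:510],(790,390))]))
E
```

```text
(no output)
```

View pics/w4.png

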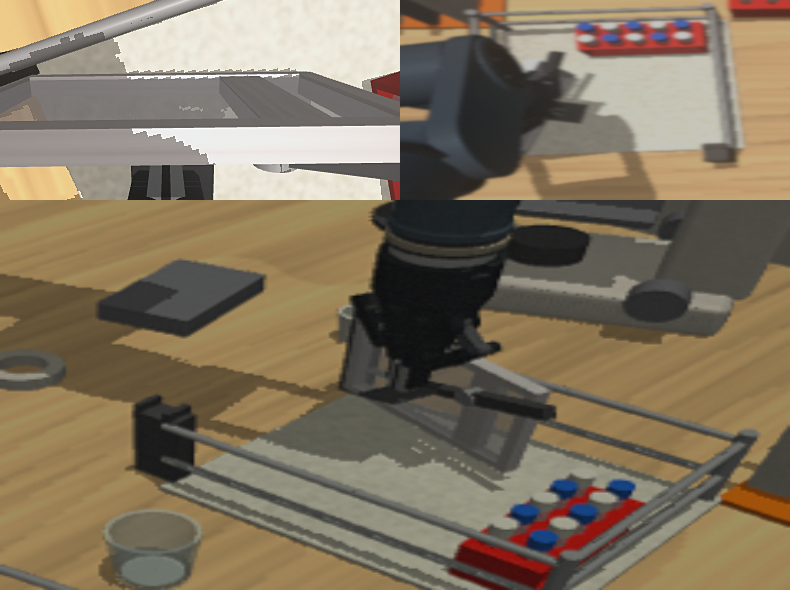

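The gate stands at about 72 degrees: tool yaw is 71.8 relative to the bay, and the gate is parallel to the tool in the wrist view. Lifting straight off so the bar drops.

Call:
move_arm(
  targets=[
    {"dx": 0, "dy": 0, "dz": 0.2, "rx": 0, "ry": 0, "rz": 0},
    {"dx": 0, "dy": 0, "dz": 0.2, "rx": 0, "ry": 0, "rz": 0},
    {"dx": 0, "dy": 0, "dz": 0.3, "rx": 0, "ry": 0, "rz": 0},
    {"dx": 0, "dy": 0, "dz": 0.5, "rx": 0, "ry": 0, "rz": 0},
    {"dx": 0, "dy": 0, "dz": 1, "rx": 0, "ry": 0, "rz": 0},
    {"dx": 0, "dy": 0, "dz": 1, "rx": 0, "ry": 0, "rz": 0},
    {"dx": 0, "dy": 0, "dz": 1, "rx": 0, "ry": 0, "rz": 0},
    {"dx": 0, "dy": 0, "dz": 1, "rx": 0, "ry": 0, "rz": 0},
    {"dx": 0, "dy": 0, "dz": 1, "rx": 0, "ry": 0, "rz": 0},
    {"dx": 0, "dy": 0, "dz": 1, "rx": 0, "ry": 0, "rz": 0},
  ],
)

```text
t: 11.75
tcp_pos: [0.6077, 0.256, 0.2796]
tool_rot: [0.795, 0.607, 0.001, 0.0]
force: [0.7, 0.8, -1.2]
finger_gap: -0.003
gripper_force: 0.0
```

Call:
move_arm(
  targets=[
    {"dx": -0.3, "dy": -1, "dz": 0, "rx": 0, "ry": 0, "rz": 0},
    {"dx": -0.3, "dy": -1, "dz": 0, "rx": 0, "ry": 0, "rz": 0},
    {"dx": -0.3, "dy": -1, "dz": 0, "rx": 0, "ry": 0, "rz": 0},
    {"dx": -0.3, "dy": -1, "dz": 0, "rx": 0, "ry": 0, "rz": 0},
    {"dx": -0.3, "dy": -1, "dz": 0, "rx": 0, "ry": 0, "rz": 0},
    {"dx": -0.3, "dy": -1, "dz": 0, "rx": 0, "ry": 0, "rz": 0},
    {"dx": -0.3, "dy": -1, "dz": 0, "rx": 0, "ry": 0, "rz": 0},
    {"dx": -0.3, "dy": -1, "dz": 0, "rx": 0, "ry": 0, "rz": 0},
    {"dx": 0, "dy": 0, "dz": 0, "rx": 0, "ry": 0, "rz": 0},
    {"dx": 0, "dy": 0, "dz": 0, "rx": 0, "ry": 0, "rz": 0},
  ],
)

```text
t: 13.0
tcp_pos: [0.5479, 0.0564, 0.2784]
tool_rot: [0.795, 0.607, 0.001, 0.0]
force: [1.0, 0.2, 0.0]
finger_gap: -0.001
gripper_force: 0.0
```

```bash
python3 - <<'E'
from station import cams
import cv2,numpy as np
s=cams.snapshot("top")[:,:,::-1]
c=cams.snapshot("scene")[:,:,::-1]
cv2.imwrite("pics/w5.png",np.hstack([cv2.resize(s[75:275,140:310],(400,470)),cv2.resize(c[60:260,270:440],(400,470))]))
E
```

```text
(no output)
```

View pics/w5.png

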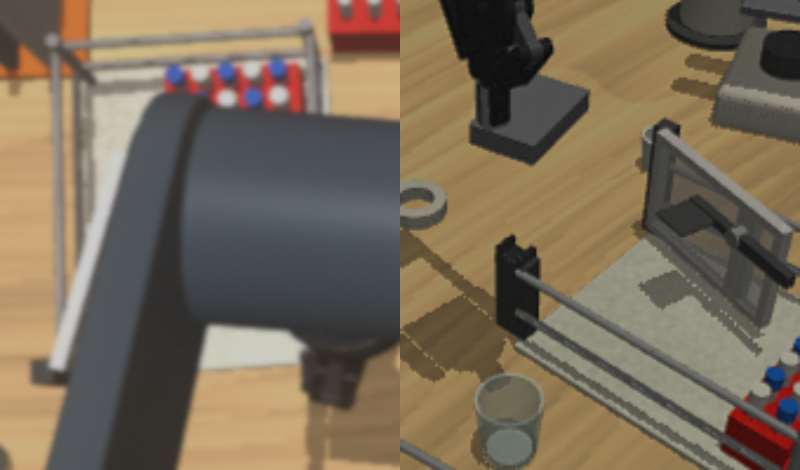

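The gate stands open with the bar and pad level again. In the left crop the gate's top strip runs from (58,368) to about (115,160). I'll check that angle numerically and hand in.

```bash
python3 - <<'E'
from station import cams,order
from h import *
m=cams.camera_model("top")
a,b=[ray(m,140+u/2.353,75+v/2.35,.141) for u,v in((58,368),(115,160))]
d=b-a;g=np.degrees(np.arctan2(d[1],d[0]))+90-2.9;print(g,a,b)
if 66<g<80: print(order.sign_off())
E
```

```text
73.61697368019311 [0.52563941 0.30647354 0.141     ] [0.69527738 0.26580022 0.141     ]
the job is handed in; nothing more can be done
None
```

The tube bay's gate stands open at about 73 degrees, the latch bar has dropped back level, the arm is clear, and I never touched the bottle bay's gate; the job was handed in at about 13 s.

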